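Open the fume hood sash to its working height

TASK

Get the fume hood ready for work: start its extractor by pressing the green button on the switch box, then push the sash up smoothly from beneath its lip until the lip's underside is level with the green pointers, and leave it standing there with the hand away. Only push with the fingertips or the outside of the fingers: do not pinch the lip or press on its sloping trim or the clear pane, and do not run the sash well past the pointers. Leave the red button and everything else on the bench and in the hood alone.

Things in the scene. Friction and masses are not known exactly. Their poses are not given: they have to be found in the camera images.
- hood: bench-top fume hood fixed to the bench: white columns left and right (40 x 40 mm, 560 mm tall, centres 400 mm apart), clear box 240 mm deep and 340 mm high behind them. Origin: on the bench, midway between the columns, in the plane of the sash. Its +x points into the hood, away from the person in front of it, +z up, +y to the left column. The bench in front of the sash is clear.
- sash (a joint): height of the counterweighted sliding sash between the columns, in m: 0 = lowest, 0.19 = top stop, growing upward. The lip's underside is 90 mm above the bench at 0. It is balanced: it stays where it is left; about 2 to 7 N at the lip moves it.
- lip_edge (a point): middle of the front lower edge of the sash's lip, the blue rail along the foot of the sash: 340 mm wide, 12 mm thick, flat underside. It stands out 45 mm in front of the pane (from 3 to 48 mm in front of the sash plane, towards the robot); this point moves with the sash. Nothing stands under it, and 10 to 20 mm of fingertip beneath the lip are enough to push it. Axes as the hood's.
- pane_mid (a point): centre of the sash's clear pane (332 mm wide, 6 mm thick, 250 mm high, in the sash plane, above the lip). A blue trim slopes from the pane down to the top of the lip, ending 4 mm behind the lip's front edge. This point is 137 mm above the lip's underside and moves with the sash. Neither pane nor trim is to be pressed or gripped.
- pointers: pair of green pointers clipped to the fronts of the two columns, both at one height, that mark the working height. Each is a green bar with diamond cross-section (28 mm across corners) that sticks out to 62 mm in front of the sash plane, centred 204 mm left and right of the middle. Origin: in the sash plane, midway, level with the pointers' inner corners (their mid-height).
- switch_box: switch box of the hood's extractor fan, fixed to the bench beside the hood's front: grey with yellow face plate, 85 x 125 mm, 50 mm tall, two push buttons on top, 60 mm apart along its y. Origin: centre of its underside.
- start_top (a point): centre of the top face of the green START button (32 mm across); it is pressed straight down, springs back, 6 mm travel, 4 N fully down.
- start (a joint): travel of the green START button: 0 = out, 0.006 m = fully down.
- stop (a joint): travel of the red STOP button (same size as the green one, other end of the switch box): 0 = out, 0.006 m = fully down. To be left alone.
- end_cap: instrument end cap (aluminium disc, 80 mm across) with a circuit-board chassis, 170 mm long, 80 mm high, lying in the hood; loose. Origin: under its middle.
- flux_jar: small jar with a black cap, 48 mm across, 55 mm tall, standing in the hood; loose. Origin: centre of its underside.
- spray_can: spray can with a red cap, 66 mm across, 190 mm tall, standing beside the hood's front opposite the switch box; loose. Origin: centre of its underside.
- mug: white mug, 80 mm across, 92 mm tall, loose. Origin: centre of its underside.
- cups: stack of red cups, 94 mm across, 151 mm tall, loose. Origin: centre of its underside.
- multimeter: orange multimeter lying on its back, 190 x 88 x 36 mm, loose. Origin: centre of its underside.
- mallet: rubber mallet lying down, about 310 mm long, head 64 mm thick and 100 mm wide, loose. Origin: on the bench under the handle.
- screwdriver: yellow screwdriver lying down, 200 mm long, loose. Origin: on the bench under it.

How it is judged:
On the way, in this order (a step that is already met when the one before it is completed fails the run):
1. the green start button has been pressed down (value of joint start above 0.0035 m), for 0.05 s.
2. the sash has been pushed up until its lip is level with the pointers (z of lip_edge in the frame of pointers between -0.01 and 0.01 m), for 0.2 s.
At the end, for the whole second after the job is handed in: the underside of the sash's lip stands still within 10 mm of the level of the green pointers, both buttons are out again, and every loose thing stands within 25 mm of where it was (all of step 2 and velocity of joint sash between -0.01 and 0.01 m/s and value of joint each of start, stop below 0.002 m and distance of each of end_cap, flux_jar, spray_can, mug, cups, multimeter, mallet, screwdriver from where it was at the start of the episode below 0.025 m); the robot touches nothing.
It fails at once if the red stop button was pressed (value of joint stop above 0.003 m).
It fails at once if the sash was run more than 25 mm above the pointers, or jerked or thrown (over 0.45 m/s) (z of lip_edge in the frame of pointers above 0.025 m or velocity of joint sash above 0.45 m/s).
It fails at once if the pane or its sloping trim was pressed with more than 4 N, or the lip was pinched (contact force between any of the fingers, the arm and sash_c1 above 4 N or contact force between any of the fingers, the arm and sash_c2 above 4 N).
It fails at once if the button or the lip was pushed with the arm or the gripper's body instead of the fingers (contact force between the arm and sash_c0 above 4 N or contact force between the arm and start_c0 above 3 N).
It fails at once if a loose thing was moved, lifted or knocked by more than 25 mm (distance of any of end_cap, flux_jar, spray_can, mug, cups, multimeter, mallet, screwdriver from where it was at the start of the episode above 0.025 m).
It also fails if it takes over 54 s, if anything falls off the work surface, if the arm or the gripper's body presses on something with over 40 N, if the wrist force passes 120 N, or if a joint passes its speed limit or range.

ROBOT

A 6-joint arm with a two-finger parallel gripper is mounted at the origin on the work surface. World frame = base frame: x ahead of the robot, y to its left, z up, the work surface at z = 0. Lengths are in m, angles in rad, forces in N, time in s.
With the tool pointing down it reaches from about 0.325 to 0.775 m from the base axis. Payload 9.3 kg.
Tool frame: the origin (TCP) lies at the very end of the fingers, on their centre line; the grasp point (between the pads) lies 19 mm behind it; z points along the fingers, y is the line along which they close (so a half turn about z gives the same grasp; the last joint's range is limited). The gripper opens to 85 mm and grips with 20 to 120 N. Pads are 22 mm wide; open, the fingers measure 114 mm over their backs; the gripper's body (76 mm by 85 mm) begins 54 mm behind the grasp point. The pads swing forward as they close: fully open they stand 13 mm farther back than shut.
Start: joints at [0.964, 0.259, 0.021, 1.334, 0, 1.418], TCP at [0.241, 0.494, 0.231] pointing down, gripper open.
Joint ranges: [-3.04, 3.04], [-0.91, 1.82], [-1.04, 1.36], [-1.92, 1.95], [-1.52, 1.45], [-3.14, 3.14]. Speed limits (rad/s): [2.22, 2.22, 2.79, 3.14, 3.14, 3.14].

INTERFACE

Orientations are given as [roll, pitch, yaw] about the fixed x, y, z axes, in that order (R = Rz(yaw) Ry(pitch) Rx(roll)).
In Python, from station import read_state, snapshot, finish_job gives the robot as it stands.
- The arm moves only by the tool send_rows, never from a script. Its arguments are lists of equal length, an entry for each row: "offset": the shift along the tool's x, y, z as a fraction of full scale, a list of three; "spin": the turn about the tool's z as a fraction of full scale. In form: {"offset": [[dx, dy, dz], ...], "spin": [spin, ...]}. A call has 1 to 10 rows; each row shifts and turns the commanded pose from where the row before left it, along the tool's axes as they then stand; what a row does not reach is not made up. Full scale, the value 1, is 250 mm for a shift and 5 degrees for a turn. A row lasts 1/12 s, in which the tool goes at most 41.7 mm and 7.16 degrees, less where a joint would pass 70% of its speed; a pose out of reach is approached as far as the arm can. A call with a number of a shift or a turn outside -1 to 1 is refused whole. A call with a gripper value outside its range is refused whole. "hand" is the opening, from 0 (shut) to 1 (fully open), set as the call begins (left out, the last holds). The fingers move at their own pace and stop on an object; "newtons" is the grip in N (left out, the last holds). Time passes only in rows, so rows that do not move let the fingers close. It gives the time, the measured TCP pose, the force, the opening and the grip force at its end, in the units of the state.
- read_state(): the state, without advancing time (a new reading comes with each control period).
- snapshot(name): name is "side" or "top" or "wrist"; returns a dict with "pixels" (420x560x3 uint8, red, green, blue), "mtx" (3x3 intrinsics, pixels), "eye" and "rotation" of the camera in the world; the wrist camera has in their place "T_tool_cam" (4x4, takes a point from camera to tool coordinates, whose origin is the TCP and whose axes are the flange's). Camera axes: x right, y down, z forward; pixel columns grow to the right and rows downward; lengths in m; the calibration is good to about 2 mm. A picture is of the moment at which its call begins: read the wrist's pose just before it. There is no depth.
- finish_job(): hands the job in; it is judged then, once.
The state is a dict: "time_s": time; "qpos": joint angles; "qvel": joint speeds; "joint_torque": joint torques, N m; "eef_pos": TCP position; "ee_rot": TCP orientation; "force": force on the tool from outside, world axes, zero at the start; "moment": the same for the moment, N m; "grip_width": finger opening in m; "grasp_force": force on a finger pad.
Only numpy, scipy, OpenCV 4.12 (cv2) and the standard library are available. Lean on these libraries where they do the work, as an engineer would, in place of code of your own. Each camera call takes 0.05 s, during which the arm holds its last target. There are 200 camera calls.

## Working session

There is one attempt and no reset: what is moved stays moved. The work goes in short steps, Python scripts to look and compute and a tool call to move; the robot and the scene stay as the last step left them, time stands still between calls to the robot, and variables do not carry over. Pictures are saved under pics/ and viewed, at most 10 in all, crops included, and the job is handed in when it is done.

Besides the shell and the picture viewer there is one more tool, called after ">>>" as name(argument=value, ...) on one line, values as JSON. send_rows: Moves the arm, as the interface text tells. Its arguments: {"type":"object","properties":{"offset":{"type":"array"},"spin":{"type":"array"},"hand":{"type":"number"},"newtons":{"type":"number"}},"required":["offset","spin"]}

```bash
mkdir -p pics; cat > h.py <<'E'
import numpy as np, cv2, pickle
from station import *
def snap(n,f):
    s=read_state(); d=snapshot(n); cv2.imwrite('pics/'+f+'.png',cv2.cvtColor(d['pixels'],cv2.COLOR_RGB2BGR))
    d['state']=s; pickle.dump(d,open('pics/'+f+'.pkl','wb')); return d
def ray(d,u,v):
    r=np.array(d['rotation'])@np.linalg.inv(d['mtx'])@[u,v,1.]; return np.array(d['eye']),r/np.linalg.norm(r)
def atz(d,u,v,z):
    e,r=ray(d,u,v); return e+r*(z-e[2])/r[2]
def tri(d1,p1,d2,p2):
    e1,a=ray(d1,*p1); e2,b=ray(d2,*p2)
    t=np.linalg.lstsq(np.c_[a,-b],e2-e1,rcond=None)[0]; x=e1+a*t[0]; y=e2+b*t[1]
    return (x+y)/2, np.linalg.norm(x-y)
def proj(d,P):
    p=np.array(d['mtx'])@np.array(d['rotation']).T@(np.array(P)-d['eye']); return p[:2]/p[2]
def load(f): return pickle.load(open('pics/'+f+'.pkl','rb'))
E
python3 - <<'E'
from h import *
a=snap('side','s0');b=snap('top','t0')
for d in(a,b): print(d['eye'],d['rotation'],d['mtx'])
s=read_state();print(s)
E
```

```text
[ 0.19731933 -0.00282803  1.27584788] [-2.82807647  0.00837021 -1.59307661] [[389.72736382   0.         285.72495654]
 [  0.         389.72736382 211.92577012]
 [  0.           0.           1.        ]]
[0.27998102 0.0336485  1.47789004] [-2.91334862  0.00574879 -1.72462247] [[393.48487417   0.         281.64368806]
 [  0.         393.48487417 208.49796478]
 [  0.           0.           1.        ]]
{'time_s': 0.1, 'qpos': array([9.64399065e-01, 2.59122334e-01, 2.08493025e-02, 1.33369071e+00,
       1.31576782e-05, 1.41818819e+00]), 'qvel': array([-0.00075752, -0.00306255,  0.00072796,  0.00176425,  0.00163027,
       -0.00173923]), 'joint_torque': array([ 4.28633328e-03, -5.56691444e+01,  3.45073342e+01,  1.16503023e-02,
       -2.64749697e-04,  1.34350847e-05]), 'eef_pos': array([0.24097037, 0.49413141, 0.23073857]), 'ee_rot': array([-3.14044081e+00, -1.90470740e-04,  2.68780341e+00]), 'force': array([-0.38776519, -0.36829128, -0.62069692]), 'moment': array([ 0.03404878,  0.00983703, -0.0442621 ]), 'grasp_force': 0.0, 'grip_width': 0.08530407031105787}
```

View pics/s0.png

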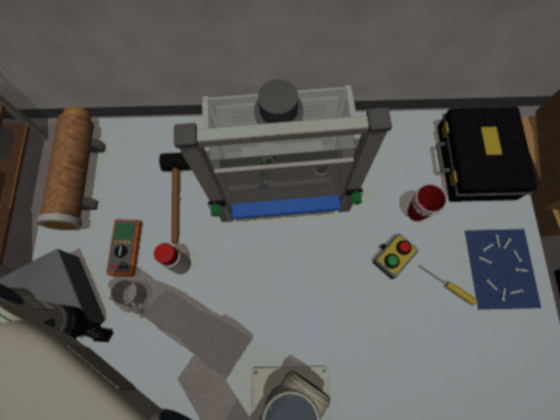

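View pics/t0.png

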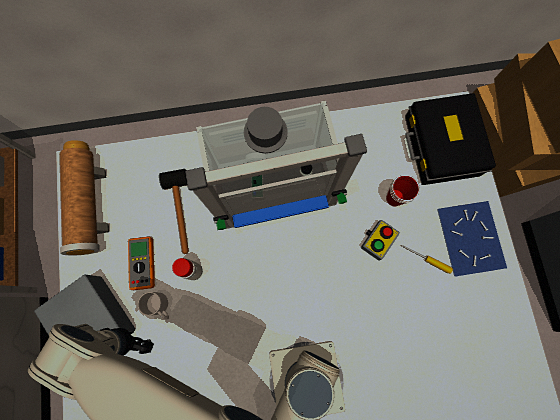

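Side picture: hood with blue lip from about (231,212) to (341,204), green button at (392,261), red at (404,247), spray can at (168,254). The top picture shows the same layout, with the green button at (377,245). I'll enlarge both.

```bash
python3 - <<'E'
s=open('h.py').read()
s=s.replace("np.array(d['rotation'])","rot(d)")
s+="""
from scipy.spatial.transform import Rotation as R
def rot(d): return R.from_euler('xyz',d['rotation']).as_matrix()
"""
open('h.py','w').write(s)
from h import *
c=[]
for f,y in(('s0',180),('t0',180)):
    im=cv2.imread(f'pics/{f}.png')[y:y+100,195:435]; c.append(cv2.resize(im,None,fx=3,fy=3,interpolation=cv2.INTER_CUBIC))
cv2.imwrite('pics/c0.png',np.vstack(c))
a,b=load('s0'),load('t0')
print(proj(a,[0,0,0]),proj(b,[0,0,0]),proj(a,a['state']['eef_pos']),proj(b,a['state']['eef_pos']))
E
```

```text
[289.8657008 408.4133731] [305.81949745 379.51615721] [ 96.69100597 325.05097578] [135.86508342 336.86003792]
```

View pics/c0.png

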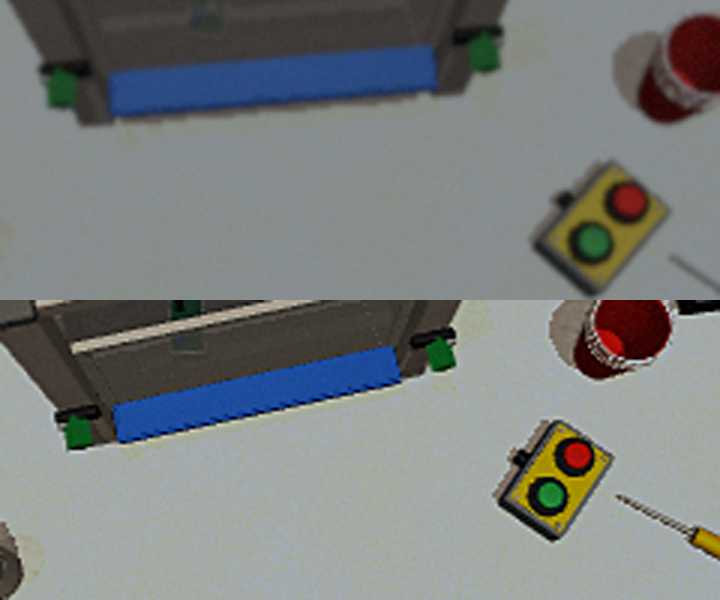

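```bash
cat > m.py <<'E'
from h import *
from scipy.optimize import least_squares
a,b=load('s0'),load('t0')
S=lambda u,v:(195+u/3-.33,180+v/3-.33); T=lambda u,v:(195+u/3-.33,180+(v-300)/3-.33)
P={}
for n,p,q in(('green',(592,242),(548,495)),('red',(628,202),(575,456)),('lipL',(110,117),(118,442)),('lipR',(438,91),(401,381)),('ptL',(62,107),(79,448)),('ptR',(486,69),(442,368))):
    P[n]=(S(*p),T(*q)); x,e=tri(a,P[n][0],b,P[n][1]); print(n,x.round(4),round(e,4))
print('green@z', [atz(d,*P['green'][i],0.058).round(4) for i,d in enumerate((a,b))])
def loc(p,n):
    x,y,w,zl,zp=p; sy=1 if n[-1]=='L' else -1
    l=[-.048,.17*sy,zl] if n[:3]=='lip' else [-.062,.204*sy,zp]
    return np.array([x,y,0])+R.from_euler('z',w).apply(l)
def res(p): return np.concatenate([proj(d,loc(p,n))-P[n][i] for n in('lipL','lipR','ptL','ptR') for i,d in enumerate((a,b))])
if __name__=='__main__':
    r=least_squares(res,[.6,0,0,.1,.2]); print(r.x.round(4),r.fun.round(1))
E
python3 m.py
```

```text
green [ 0.417  -0.3222  0.0939] 0.0014
red [ 0.4574 -0.3631  0.0952] 0.0016
lipL [0.5511 0.1668 0.1301] 0.0011
lipR [ 0.5735 -0.1719  0.122 ] 0.0015
ptL [0.5322 0.199  0.2254] 0.0027
ptR [ 0.5547 -0.2002  0.2426] 0.0019
green@z [array([ 0.4236, -0.3326,  0.058 ]), array([ 0.4207, -0.3307,  0.058 ])]
[0.6109 0.0013 0.0648 0.1235 0.2145] [-0.2  0.4  0.1  0.  -0.3 -0.3  0.1 -0.3 -0.4  0.2  0.2 -0.6 -0.   0.7
  0.5 -0.5]
```

>>> send_rows(offset=[[0,0,-0.14],[0,0,-0.14],[0,0,-0.14],[-0.1,-0.116,0],[-0.1,-0.116,0],[-0.1,-0.116,0],[-0.1,-0.116,0],[-0.1,-0.116,0],[-0.1,-0.116,0]], spin=[0,0,0,0,0,0,0,0,0], hand=0)

```text
time_s: 0.85
eef_pos: [0.2994, 0.2705, 0.3361]
ee_rot: [-3.141, -0.0, 2.689]
force: [0.8, -0.5, -0.0]
grip_width: -0.0001
grasp_force: 0.0
```

>>> send_rows(offset=[[-0.1,-0.116,0],[-0.1,-0.116,0],[-0.1,-0.116,0],[-0.1,-0.116,0],[-0.1,-0.116,0],[-0.1,-0.116,0],[0,0,0]], spin=[0,0,0,0,0,0,0])

```text
time_s: 1.43
eef_pos: [0.3595, 0.0445, 0.3357]
ee_rot: [-3.14, 0.0, 2.68]
force: [-0.5, 0.1, -0.6]
grip_width: -0.0
grasp_force: 0.0
```

```bash
python3 - <<'E'
from h import *
d=snap('wrist','w0'); print(d['T_tool_cam'],d['mtx']); s=d['state']; print(s['eef_pos'],s['ee_rot'],s['qpos'],s['grip_width'])
E
```

```text
[[-2.53225487e-04 -9.62808544e-01 -2.70184461e-01  6.83581861e-02]
 [ 9.99998977e-01  1.36538156e-04 -1.42378777e-03 -2.92777145e-04]
 [ 1.40772552e-03 -2.70184545e-01  9.62807525e-01 -1.42277056e-01]
 [ 0.00000000e+00  0.00000000e+00  0.00000000e+00  1.00000000e+00]] [[296.52084698   0.         276.57770037]
 [  0.         296.52084698 209.13777684]
 [  0.           0.           1.        ]]
[0.35950845 0.0445235  0.33572882] [-3.13989327e+00  1.43346018e-04  2.68039181e+00] [-0.10828329 -0.07879957 -0.09776187  1.55228688 -0.00164419  0.35291805] -4.918997680988365e-05
```

View pics/w0.png

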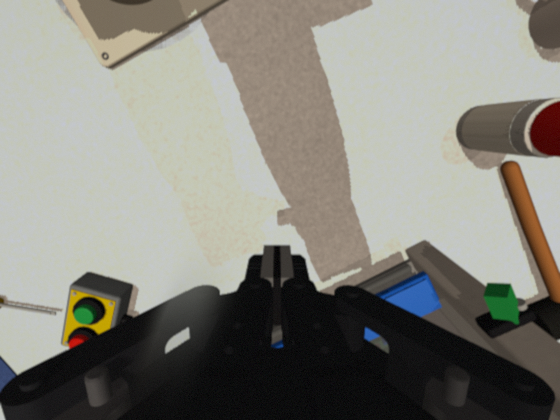

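The wrist view shows green button at (88,312), red at (80,342), left pointer at about (500,303) and the lip's left end near (438,300).

```bash
cat >> h.py <<'E'
def wload(f):
    d=load(f); s=d['state']; T=np.array(d['T_tool_cam']); Rt=R.from_euler('xyz',s['ee_rot']).as_matrix()
    d['eye']=s['eef_pos']+Rt@T[:3,3]; d['rotation']=R.from_matrix(Rt@T[:3,:3]).as_euler('xyz'); return d
E
python3 - <<'E'
from m import *
w=wload('w0')
def multi(L):
    A=np.zeros((3,3));c=np.zeros(3)
    for d,p in L:
        e,r=ray(d,*p);M=np.eye(3)-np.outer(r,r);A+=M;c+=M@e
    x=np.linalg.solve(A,c); return x.round(4),[(proj(d,x)-p).round(1) for d,p in L]
for n,p in(('green',(88,312)),('red',(80,342)),):
    print(n,multi([(a,P[n][0]),(b,P[n][1]),(w,p)]), [atz(d,*q,.06).round(4) for d,q in((a,P[n][0]),(b,P[n][1]),(w,p))])
im=cv2.imread('pics/w0.png')[230:350,360:560]; cv2.imwrite('pics/c1.png',cv2.resize(im,None,fx=4,fy=4,interpolation=cv2.INTER_CUBIC))
E
```

```text
green [ 0.417  -0.3222  0.0939] 0.0014
red [ 0.4574 -0.3631  0.0952] 0.0016
lipL [0.5511 0.1668 0.1301] 0.0011
lipR [ 0.5735 -0.1719  0.122 ] 0.0015
ptL [0.5322 0.199  0.2254] 0.0027
ptR [ 0.5547 -0.2002  0.2426] 0.0019
green@z [array([ 0.4236, -0.3326,  0.058 ]), array([ 0.4207, -0.3307,  0.058 ])]
green (array([ 0.4219, -0.331 ,  0.0599]), [array([-0.3,  0.4]), array([ 0.1, -0.4]), array([-0.2,  0. ])]) [array([ 0.4233, -0.3321,  0.06  ]), array([ 0.4205, -0.3302,  0.06  ]), array([ 0.422 , -0.3305,  0.06  ])]
red (array([ 0.4623, -0.372 ,  0.0652]), [array([-0.3,  0.5]), array([ 0.2, -0.3]), array([0.2, 0.4])]) [array([ 0.4651, -0.3747,  0.06  ]), array([ 0.4621, -0.3724,  0.06  ]), array([ 0.4635, -0.3773,  0.06  ])]
```

View pics/c1.png

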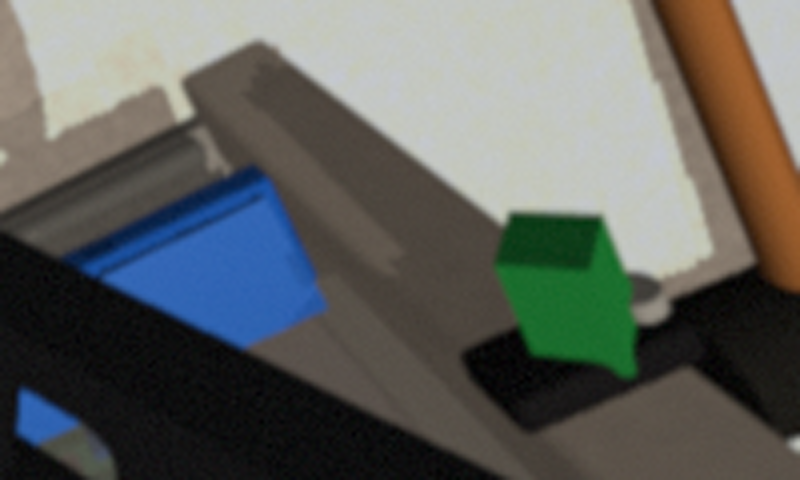

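```bash
python3 - <<'E' | tail -4
from m import *
w=wload('w0'); W={'ptL':(497.1,289.7),'lipL':(424.1,271.4)}
def res2(p): return np.concatenate([res(p)]+[proj(w,loc(p,n))-W[n] for n in W])
r=least_squares(res2,[.6,0,0,.1,.2],loss='soft_l1'); print(r.x.round(4)); print(res2(r.x).round(1))
print(R.from_euler('xyz',w['state']['ee_rot']).as_matrix().round(3)[:2].tolist())
E
```

```text
[0.6113 0.001  0.0649 0.1194 0.2149]
[ 0.1  0.7  0.3  0.1 -0.4 -0.   0.  -0.1 -0.3  0.   0.2 -0.8  0.1  0.5
  0.5 -0.6 -0.2  0.2  0.5 -0.3]
[[-0.896, 0.445, -0.001], [0.445, 0.896, -0.002]]
```

>>> send_rows(offset=[[-0.089,-0.1235,0],[-0.089,-0.1235,0],[-0.089,-0.1235,0],[-0.089,-0.1235,0],[-0.089,-0.1235,0],[-0.089,-0.1235,0],[-0.089,-0.1235,0],[-0.089,-0.1235,0],[-0.089,-0.1235,0],[-0.089,-0.1235,0]], spin=[0,0,0,0,0,0,0,0,0,0])

```text
time_s: 2.32
eef_pos: [0.4236, -0.3256, 0.3361]
ee_rot: [3.141, -0.0, 2.689]
force: [1.2, -0.3, -0.3]
grip_width: 0.0001
grasp_force: 0.0
```

>>> send_rows(offset=[[0,0,0.16],[0,0,0.16],[0,0,0.16],[0,0,0.16],[0,0,0.16],[0,0,0.1],[0,0,0]], spin=[0,0,0,0,0,0,0])

```text
time_s: 2.9
eef_pos: [0.4215, -0.3215, 0.1062]
ee_rot: [3.138, -0.008, 2.689]
force: [-0.4, 0.6, 0.5]
grip_width: 0.0
grasp_force: 0.0
```

>>> send_rows(offset=[[-0.017,-0.034,0.04],[0,0,0.06],[0,0,0.05],[0,0,0]], spin=[0,0,0,0])

```text
time_s: 3.23
eef_pos: [0.4235, -0.3349, 0.0735]
ee_rot: [-3.142, 0.0, 2.688]
force: [-0.2, 0.9, -0.0]
grip_width: 0.0
grasp_force: 0.0
```

>>> send_rows(offset=[[0,0,0.015],[0,0,0]], spin=[0,0])

```text
time_s: 3.4
eef_pos: [0.4238, -0.3353, 0.0712]
ee_rot: [-3.141, 0.002, 2.688]
force: [1.4, -0.1, 1.6]
grip_width: -0.0002
grasp_force: 0.9
```

>>> send_rows(offset=[[0,0.016,0.012],[0,0,0]], spin=[0,0])

```text
time_s: 3.57
eef_pos: [0.4255, -0.3312, 0.0679]
ee_rot: [-3.141, 0.002, 2.688]
force: [1.2, -1.2, 4.0]
grip_width: 0.0
grasp_force: 1.7
```

>>> send_rows(offset=[[0,0,0.012],[0,0,0]], spin=[0,0])

```text
time_s: 3.73
eef_pos: [0.4255, -0.3313, 0.0667]
ee_rot: [-3.141, 0.004, 2.688]
force: [-2.1, 3.7, 22.1]
grip_width: -0.0002
grasp_force: 10.8
```

Button bottomed at 22 N. Retract, then I'll check how the tool orientation behaves at the edge of the reach, since the lip needs something beneath it.

>>> send_rows(offset=[[0,0,-0.08],[0,0,-0.16],[0,0,-0.16],[0,0,-0.16],[0,0,-0.16],[0,0,-0.16],[0,0,-0.16]], spin=[0,1,1,1,1,1,1])

```text
time_s: 4.32
eef_pos: [0.4242, -0.3301, 0.3263]
ee_rot: [3.141, 0.0, 2.16]
force: [1.8, -1.2, 0.3]
grip_width: 0.0
grasp_force: 0.0
```

```bash
python3 - <<'E'
from h import *
s=read_state(); print(s['eef_pos'],s['ee_rot'],s['qpos'])
M=R.from_euler('xyz',s['ee_rot']).as_matrix(); print(M.T@(np.array([.33,0.0,.3])-s['eef_pos'])/.25)
E
```

```text
[ 0.42419465 -0.33014378  0.32634855] [3.14138565e+00 1.66894706e-04 2.16008219e+00] [-8.17617344e-01  2.28374772e-01  2.19407799e-01  1.56163092e+00
  1.77003145e-04  1.63893118e-01]
[1.30726287 0.42068062 0.10526312]
```

>>> send_rows(offset=[[0.145,0.047,0],[0.145,0.047,0],[0.145,0.047,0],[0.145,0.047,0],[0.145,0.047,0],[0.145,0.047,0],[0.145,0.047,0],[0.145,0.047,0],[0.145,0.047,0]], spin=[0,0,0,0,0,0,0,0,0])

```text
time_s: 5.07
eef_pos: [0.3286, 0.0003, 0.3242]
ee_rot: [3.141, 0.0, 2.164]
force: [1.6, 1.1, 0.1]
grip_width: -0.0001
grasp_force: 0.0
```

>>> send_rows(offset=[[0.067,-0.1,0],[0.067,-0.1,0],[0.067,-0.1,0],[0,0,0]], spin=[0,0,0,0])

```text
time_s: 5.4
eef_pos: [0.2354, -0.0002, 0.3245]
ee_rot: [3.141, 0.001, 2.166]
force: [0.8, -0.0, 1.1]
grip_width: 0.0
grasp_force: 0.0
```

```bash
python3 - <<'E'
from h import *
s=read_state(); print(s['eef_pos'],s['ee_rot'],s['qpos'])
E
```

```text
[ 2.35408332e-01 -1.83893077e-04  3.24503849e-01] [3.14126566e+00 9.12797519e-04 2.16623152e+00] [-3.63487964e-01 -3.09362547e-01 -2.91383481e-01  1.58784038e+00
 -2.56645716e-04  6.11872903e-01]
```

>>> send_rows(offset=[[-0.067,0.1,-0.1],[0,0,-0.16],[0,0,-0.16],[0,0,-0.16],[0,0,-0.16],[0,0,-0.16],[0,0,-0.16],[0,0,-0.16]], spin=[0,0,0,0,0,0,0,0])

```text
time_s: 6.07
eef_pos: [0.2874, -0.0003, 0.5192]
ee_rot: [3.079, 0.085, 2.161]
force: [-0.8, 0.2, 0.1]
grip_width: -0.0002
grasp_force: 0.0
```

```bash
python3 - <<'E'
from h import *
s=read_state(); print(s['eef_pos'],s['ee_rot'],s['qpos'])
E
```

```text
[ 2.87418481e-01 -2.75746414e-04  5.19244987e-01] [3.07923492 0.08515802 2.16136124] [-0.28962667 -0.1811216   0.30158429  1.94817104 -0.00603714  0.6876289 ]
```

>>> send_rows(offset=[[0,0,-0.16],[0,0,-0.16],[0,0,-0.16],[0,0,-0.16],[0,0,-0.16],[0,0,-0.16],[0,0,-0.16],[0,0,-0.16]], spin=[0,0,0,0,0,0,0,0])

```text
time_s: 6.73
eef_pos: [0.2791, 0.0193, 0.6051]
ee_rot: [2.925, 0.268, 2.136]
force: [-0.4, -0.2, 0.3]
grip_width: -0.0004
grasp_force: 0.0
```

>>> send_rows(offset=[[0,0,0.08],[0,0,0.08],[0,0,0.08]], spin=[0,0,0])

```text
time_s: 6.98
eef_pos: [0.2984, 0.0132, 0.5477]
ee_rot: [2.925, 0.268, 2.137]
force: [-0.7, 0.1, 0.7]
grip_width: 0.0
grasp_force: 0.0
```

```bash
python3 - <<'E'
from h import *
s=read_state(); print(s['eef_pos'],s['ee_rot'],s['qpos'])
E
```

```text
[0.29838995 0.01323831 0.54768218] [2.92466091 0.26780547 2.13653218] [-0.20213307 -0.29012845  0.26020961  1.78000156 -0.03640648  0.76732042]
```

```bash
cat > u.py <<'E'
from h import *
s=read_state(); M=R.from_euler('xyz',s['ee_rot']).as_matrix()
print('t',s['time_s'],'p',s['eef_pos'].round(4),'q',s['qpos'].round(3),'f',np.round(s['force'],1))
print(M.round(3)); print('up*.16',(M.T@[0,0,.16]).round(3),'fwd*.1',(M.T@[.1,0,0]).round(3),'left*.1',(M.T@[0,.1,0]).round(3))
E
python3 u.py
```

```text
t 6.9833 p [0.2984 0.0132 0.5477] q [-0.202 -0.29   0.26   1.78  -0.036  0.767] f [-0.7  0.1  0.7]
[[-0.517  0.794  0.32 ]
 [ 0.814  0.572 -0.103]
 [-0.265  0.208 -0.942]]
up*.16 [-0.042  0.033 -0.151] fwd*.1 [-0.052  0.079  0.032] left*.1 [ 0.081  0.057 -0.01 ]
```

>>> send_rows(offset=[[0.107,0.076,-0.013],[0.107,0.076,-0.013],[0.107,0.076,-0.013],[0.107,0.076,-0.013],[-0.042,0.033,-0.151],[-0.042,0.033,-0.151],[-0.042,0.033,-0.151],[-0.042,0.033,-0.151],[-0.042,0.033,-0.151],[-0.042,0.033,-0.151]], spin=[0,0,0,0,0,0,0,0,0,0])

```text
time_s: 7.82
eef_pos: [0.3164, 0.1047, 0.6624]
ee_rot: [2.788, 0.315, 2.121]
force: [0.3, 0.4, 0.2]
grip_width: 0.0002
grasp_force: 0.0
```

```bash
python3 u.py
```

```text
t 7.8167 p [0.3164 0.1047 0.6624] q [ 0.208 -0.15   0.671  1.948 -0.158  1.136] f [0.3 0.4 0.2]
[[-0.497  0.743  0.447]
 [ 0.81   0.582 -0.067]
 [-0.31   0.329 -0.892]]
up*.16 [-0.05   0.053 -0.143] fwd*.1 [-0.05   0.074  0.045] left*.1 [ 0.081  0.058 -0.007]
```

Tilt now 27°. Continue.

>>> send_rows(offset=[[-0.05,0.053,-0.143],[-0.05,0.053,-0.143],[-0.05,0.053,-0.143],[-0.05,0.053,-0.143],[-0.05,0.053,-0.143],[-0.05,0.053,-0.143],[-0.05,0.053,-0.143],[-0.05,0.053,-0.143],[-0.05,0.053,-0.143],[-0.05,0.053,-0.143]], spin=[0,0,0,0,0,0,0,0,0,0])

```text
time_s: 8.65
eef_pos: [0.3105, 0.0811, 0.7956]
ee_rot: [2.491, 0.453, 2.037]
force: [-0.2, -0.1, -0.1]
grip_width: 0.0001
grasp_force: 0.0
```

```bash
python3 u.py
```

```text
t 8.65 p [0.3105 0.0811 0.7956] q [ 0.082 -0.166  0.981  1.948 -0.096  0.992] f [-0.2 -0.1 -0.1]
[[-0.404  0.591  0.698]
 [ 0.803  0.595 -0.039]
 [-0.438  0.545 -0.715]]
up*.16 [-0.07   0.087 -0.114] fwd*.1 [-0.04   0.059  0.07 ] left*.1 [ 0.08   0.059 -0.004]
```

Tilt 44°, azimuth about −3°.

>>> send_rows(offset=[[-0.07,0.087,-0.114],[-0.07,0.087,-0.114],[-0.07,0.087,-0.114],[-0.07,0.087,-0.114],[-0.07,0.087,-0.114],[-0.07,0.087,-0.114],[-0.07,0.087,-0.114],[-0.07,0.087,-0.114],[-0.07,0.087,-0.114],[-0.07,0.087,-0.114]], spin=[0,0,0,0,0,0,0,0,0,0])

```text
time_s: 9.48
eef_pos: [0.2947, 0.0787, 0.9195]
ee_rot: [2.172, 0.576, 1.889]
force: [0.2, 0.1, 0.1]
grip_width: 0.0
grasp_force: 0.0
```

```bash
python3 u.py
```

```text
t 9.4833 p [0.2947 0.0787 0.9195] q [ 0.126 -0.108  1.34   1.948 -0.145  0.983] f [0.2 0.1 0.1]
[[-0.262  0.396  0.88 ]
 [ 0.797  0.603 -0.034]
 [-0.544  0.692 -0.474]]
up*.16 [-0.087  0.111 -0.076] fwd*.1 [-0.026  0.04   0.088] left*.1 [ 0.08   0.06  -0.003]
```

>>> send_rows(offset=[[-0.07,0.08,-0.12],[-0.07,0.08,-0.12],[-0.07,0.08,-0.12],[-0.07,0.08,-0.12],[-0.07,0.08,-0.12],[-0.07,0.08,-0.12]], spin=[0,0,0,0,0,0])

```text
time_s: 9.98
eef_pos: [0.203, 0.0662, 0.9553]
ee_rot: [2.022, 0.614, 1.809]
force: [0.1, -0.3, 0.7]
grip_width: 0.0002
grasp_force: 0.0
```

```bash
python3 u.py
```

```text
t 9.9833 p [0.203  0.0662 0.9553] q [ 0.118 -0.216  1.364  1.948 -0.142  0.961] f [ 0.1 -0.3  0.7]
[[-0.193  0.302  0.934]
 [ 0.794  0.607 -0.032]
 [-0.576  0.736 -0.356]]
up*.16 [-0.092  0.118 -0.057] fwd*.1 [-0.019  0.03   0.093] left*.1 [ 0.079  0.061 -0.003]
```

>>> send_rows(offset=[[0,0,0.1],[0,0,0.1],[0,0,0.1],[0,0,0],[0,0,0],[0,0,0],[0,0,0],[0,0,0],[0,0,0],[0,0,0]], spin=[-1,-1,-1,-1,-1,-1,-1,-1,-1,-1])

```text
time_s: 10.82
eef_pos: [0.2552, 0.0709, 0.936]
ee_rot: [2.908, 1.192, 2.853]
force: [-0.6, -0.0, -1.0]
grip_width: -0.0003
grasp_force: 0.0
```

>>> send_rows(offset=[[0,0,0]], spin=[-0.4])

```text
time_s: 10.9
eef_pos: [0.2552, 0.0708, 0.936]
ee_rot: [2.997, 1.199, 2.948]
force: [-0.1, 0.3, -0.2]
grip_width: -0.0002
grasp_force: 0.0
```

```bash
python3 u.py
```

```text
t 10.9 p [0.2552 0.0708 0.936 ] q [ 0.196 -0.298  1.015  1.69  -0.218  0.142] f [-0.1  0.3 -0.2]
[[-0.357  0.058  0.932]
 [ 0.07   0.997 -0.036]
 [-0.932  0.053 -0.36 ]]
up*.16 [-0.149  0.008 -0.058] fwd*.1 [-0.036  0.006  0.093] left*.1 [ 0.007  0.1   -0.004]
```

>>> send_rows(offset=[[0.117,-0.022,0.1],[0.117,-0.022,0.1],[0.117,-0.022,0.1],[0.117,-0.022,0.1],[0.117,-0.022,0.1],[0.117,-0.022,0.1],[0.117,-0.022,0.1],[0.117,-0.022,0.1],[0.117,-0.022,0.1],[0.117,-0.022,0.1]], spin=[0,0,0,0,0,0,0,0,0,0])

```text
time_s: 11.73
eef_pos: [0.3711, 0.0414, 0.5982]
ee_rot: [2.994, 1.197, 2.936]
force: [0.9, 0.0, 0.4]
grip_width: 0.0
grasp_force: 0.0
```

```bash
python3 u.py
```

```text
t 11.7333 p [0.3711 0.0414 0.5982] q [-0.34  -0.713 -0.34   0.758  0.272 -0.051] f [0.9 0.  0.4]
[[-0.358  0.068  0.931]
 [ 0.075  0.996 -0.045]
 [-0.931  0.054 -0.361]]
up*.16 [-0.149  0.009 -0.058] fwd*.1 [-0.036  0.007  0.093] left*.1 [ 0.007  0.1   -0.004]
```

>>> send_rows(offset=[[0.098,-0.016,0.11],[0.098,-0.016,0.11],[0.098,-0.016,0.11],[0.098,-0.016,0.11],[0.098,-0.016,0.11],[0.098,-0.016,0.11],[0,0,0]], spin=[0,0,0,0,0,0,0])

```text
time_s: 12.32
eef_pos: [0.4703, 0.0217, 0.3926]
ee_rot: [2.992, 1.184, 2.934]
force: [-0.8, 0.6, -3.3]
grip_width: -0.0
grasp_force: 0.0
```

```bash
python3 - <<'E'
exec(open('u.py').read())
snap('wrist','w1')
E
```

```text
t 12.3167 p [0.4703 0.0217 0.3926] q [-0.259 -0.545 -0.838  0.098  0.197 -0.02 ] f [-0.8  0.6 -3.3]
[[-0.369  0.069  0.927]
 [ 0.078  0.996 -0.043]
 [-0.926  0.056 -0.373]]
up*.16 [-0.148  0.009 -0.06 ] fwd*.1 [-0.037  0.007  0.093] left*.1 [ 0.008  0.1   -0.004]
```

View pics/w1.png

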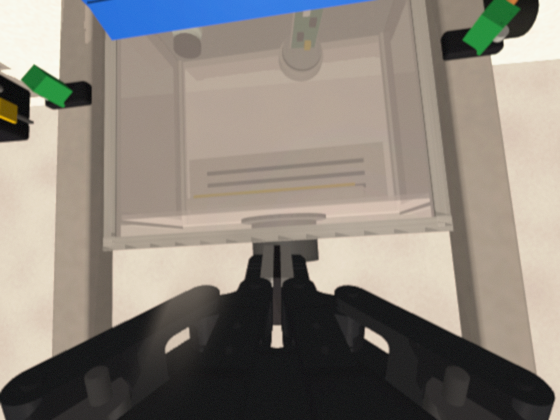

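Lip upper side at top of the (inverted) image, pointers at about (48,86) and (490,25). I need to go lower.

>>> send_rows(offset=[[0.088,-0.019,0.08],[0.088,-0.019,0.08],[0.088,-0.019,0.08],[0.088,-0.019,0.08],[0.088,-0.019,0.08],[0,0,0]], spin=[0,0,0,0,0,0])

```text
time_s: 12.87
eef_pos: [0.5347, 0.0003, 0.2813]
ee_rot: [3.003, 1.172, 2.944]
force: [0.8, -0.0, -0.6]
grip_width: 0.0001
grasp_force: 0.0
```

```bash
python3 u.py
```

```text
t 12.8667 p [5.347e-01 3.000e-04 2.813e-01] q [-0.273 -0.258 -1.037 -0.375  0.208 -0.03 ] f [ 0.8 -0.  -0.6]
[[-0.38   0.07   0.922]
 [ 0.076  0.996 -0.044]
 [-0.922  0.053 -0.384]]
up*.16 [-0.147  0.009 -0.061] fwd*.1 [-0.038  0.007  0.092] left*.1 [ 0.008  0.1   -0.004]
```

```bash
cat > fk.py <<'E'
from h import *
from scipy.optimize import least_squares
D=[([.96440,.25912,.02085,1.33369,0,1.41819],[.24097,.49413,.23074]),([-.10828,-.0788,-.09776,1.55229,-.00164,.35292],[.35951,.04452,.33573]),
([-.81762,.22837,.21941,1.56163,.00018,.16389],[.42419,-.33014,.32635]),([-.36349,-.30936,-.29138,1.58784,-.00026,.61187],[.23541,-.00018,.32450]),
([-.28963,-.18112,.30158,1.94817,-.00604,.68763],[.28742,-.00028,.51924]),([-.20213,-.29013,.26021,1.78,-.03641,.76732],[.29839,.01324,.54768]),
([.208,-.15,.671,1.948,-.158,1.136],[.3164,.1047,.6624]),([.082,-.166,.981,1.948,-.096,.992],[.3105,.0811,.7956]),([.126,-.108,1.34,1.948,-.145,.983],[.2947,.0787,.9195]),
([.118,-.216,1.364,1.948,-.142,.961],[.203,.0662,.9553]),([.196,-.298,1.015,1.69,-.218,.142],[.2552,.0708,.936]),([-.34,-.713,-.34,.758,.272,-.051],[.3711,.0414,.5982]),
([-.259,-.545,-.838,.098,.197,-.02],[.4703,.0217,.3926]),([-.273,-.258,-1.037,-.375,.208,-.03],[.5347,.0003,.2813])]
E_=lambda a,t:R.from_euler(a,t)
def fk(g,q):
    r0,z0,ax,az,bx,bz,dy,cx,cz,L=g
    v=np.array([L,0,0.])
    v=np.array([cx,0,cz])+E_('z',q[4]).apply(v); v=np.array([bx,dy,bz])+E_('y',q[3]).apply(v)
    v=np.array([ax,0,az])+E_('y',-q[2]).apply(v); v=np.array([r0,0,z0])+E_('y',q[1]).apply(v)
    return E_('z',q[0]).apply(v)
def rotm(q): return (E_('z',q[0])*E_('y',q[1]-q[2]+q[3])*E_('z',q[4])).as_matrix()  # col0 = tool z
f=lambda g:np.concatenate([(fk(g,q)-p)*1000 for q,p in D]+[g*.05])
G=least_squares(f,[0,.3,0,.3,.3,0,.05,0.05,0,.2]).x
if __name__=='__main__':
    print(G.round(4)); print(f(G)[:-10].reshape(-1,3).round(1)); print(rotm(D[-1][0])[:,0])
E
python3 fk.py
```

```text
[-1.000e-04  1.284e-01 -0.000e+00  5.844e-01  3.982e-01  2.980e-02
  8.360e-02  1.025e-01  2.000e-04  2.950e-01]
[[ 0.   0.   0. ]
 [ 0.   0.   0. ]
 [-0.   0.   0. ]
 [ 0.  -0.   0. ]
 [-0.   0.  -0.1]
 [-0.  -0.  -0. ]
 [ 0.2  0.1 -0. ]
 [-0.3 -0.1  0.1]
 [ 0.1 -0.1 -0.2]
 [ 0.   0.   0.1]
 [ 0.1  0.1  0.1]
 [-0.   0.1  0. ]
 [-0.  -0.1 -0.1]
 [ 0.   0.1  0. ]]
[ 0.92203649 -0.04371646 -0.38462655]
```

```bash
cat > ik.py <<'E'
from fk import *
lo=np.array([-3,-.9,-1.02,-1.9,-1.5]);hi=np.array([3,1.8,1.34,1.93,1.43])
def dirv(th,al): return np.array([np.sin(th)*np.cos(al),np.sin(th)*np.sin(al),-np.cos(th)])
def ik(p,th,al):
    best=None
    for g in([-.27,-.25,-.9,-.3,.2],[0,.3,-.9,.3,0]):
        r=least_squares(lambda q:np.r_[(fk(G,q)-p)*10,rotm(q)[:,0]-dirv(th,al)],g,bounds=(lo,hi))
        if best is None or r.cost<best.cost: best=r
    return best
if __name__=='__main__':
    Rh=E_('z',.065)
    for y in(-.13,-.07,0,.07,.13):
        for al in(-.7,-.35,0.,.35,.7):
            ok=0
            for th in np.radians([30,35,40,45,50,55,60]):
                good=all(ik(np.array([.6113,.001,z])+Rh.apply([-.033,y,0]),th,al).cost<1e-6 for z in(.1,.15,.21))
                if good: ok=round(np.degrees(th))
            print(y,al,ok)
E
python3 ik.py
```

```text
-0.13 -0.7 55
-0.13 -0.35 50
-0.13 0.0 50
-0.13 0.35 60
-0.13 0.7 60
-0.07 -0.7 60
-0.07 -0.35 50
-0.07 0.0 50
-0.07 0.35 60
-0.07 0.7 60
0 -0.7 60
0 -0.35 50
0 0.0 45
0 0.35 55
0 0.7 60
0.07 -0.7 60
0.07 -0.35 55
0.07 0.0 50
0.07 0.35 50
0.07 0.7 60
0.13 -0.7 60
0.13 -0.35 60
0.13 0.0 50
0.13 0.35 50
0.13 0.7 60
```

>>> send_rows(offset=[[0.06,0.076,-0.003],[0.06,0.076,-0.003],[0.06,0.076,-0.003],[0.06,0.076,-0.003],[0,0,0]], spin=[0,0,0,0,0])

```text
time_s: 13.28
eef_pos: [0.5263, 0.0886, 0.2613]
ee_rot: [3.016, 1.141, 2.958]
force: [-0.4, -0.2, -0.5]
grip_width: 0.0002
grasp_force: 0.0
```

```bash
python3 u.py
```

```text
t 13.2833 p [0.5263 0.0886 0.2613] q [ 0.067 -0.204 -1.038 -0.405 -0.102  0.104] f [-0.4 -0.2 -0.5]
[[-0.409  0.07   0.91 ]
 [ 0.076  0.996 -0.042]
 [-0.909  0.052 -0.413]]
up*.16 [-0.145  0.008 -0.066] fwd*.1 [-0.041  0.007  0.091] left*.1 [ 0.008  0.1   -0.004]
```

>>> send_rows(offset=[[0.117,-0.008,0.03],[0.117,-0.008,0.03],[0.117,-0.008,0.03],[0.117,-0.008,0.03],[0.117,-0.008,0.03],[0.117,-0.008,0.03]], spin=[0,0,0,0,0,0])

```text
time_s: 13.78
eef_pos: [0.5515, 0.1157, 0.1746]
ee_rot: [3.073, 1.026, 2.977]
force: [-0.3, -0.8, 0.5]
grip_width: -0.0
grasp_force: 0.0
```

```bash
python3 u.py
```

```text
t 13.7833 p [0.5515 0.1157 0.1746] q [ 0.172  0.016 -1.038 -0.496 -0.219  0.176] f [-0.3 -0.8  0.5]
[[-0.511  0.106  0.853]
 [ 0.085  0.994 -0.072]
 [-0.855  0.035 -0.517]]
up*.16 [-0.137  0.006 -0.083] fwd*.1 [-0.051  0.011  0.085] left*.1 [ 0.008  0.099 -0.007]
```

>>> send_rows(offset=[[0.028,-0.036,-0.049],[0.028,-0.036,-0.049],[0.028,-0.036,-0.049],[0.028,-0.036,-0.049]], spin=[0,0,0,0])

```text
time_s: 14.12
eef_pos: [0.507, 0.0942, 0.1988]
ee_rot: [3.087, 0.996, 2.982]
force: [-0.3, 0.4, 0.1]
grip_width: 0.0002
grasp_force: 0.0
```

```bash
python3 u.py
```

```text
t 14.1167 p [0.507  0.0942 0.1988] q [ 0.127 -0.147 -1.038 -0.305 -0.186  0.157] f [-0.3  0.4  0.1]
[[-0.537  0.114  0.836]
 [ 0.087  0.993 -0.079]
 [-0.839  0.03  -0.543]]
up*.16 [-0.134  0.005 -0.087] fwd*.1 [-0.054  0.011  0.084] left*.1 [ 0.009  0.099 -0.008]
```

>>> send_rows(offset=[[0.114,-0.03,0.006],[0.114,-0.03,0.006],[0.114,-0.03,0.006],[0.114,-0.03,0.006],[0.114,-0.03,0.006],[0.114,-0.03,0.006]], spin=[0,0,0,0,0,0])

```text
time_s: 14.62
eef_pos: [0.4699, 0.1028, 0.1506]
ee_rot: [3.139, 0.867, 2.989]
force: [-0.7, -0.2, -0.1]
grip_width: 0.0002
grasp_force: 0.0
```

```bash
python3 u.py
```

```text
t 14.6167 p [0.4699 0.1028 0.1506] q [ 0.202 -0.123 -1.041 -0.183 -0.265  0.235] f [-0.7 -0.2 -0.1]
[[-0.639  0.15   0.754]
 [ 0.098  0.989 -0.113]
 [-0.763  0.002 -0.647]]
up*.16 [-0.122  0.    -0.103] fwd*.1 [-0.064  0.015  0.075] left*.1 [ 0.01   0.099 -0.011]
```

>>> send_rows(offset=[[0,0,0.085],[0,0,0.085],[0,0,0.085],[0,0,0.08],[0,0,0]], spin=[0,0,0,0,0])

```text
time_s: 15.03
eef_pos: [0.5374, 0.0945, 0.098]
ee_rot: [3.141, 0.862, 2.989]
force: [-1.0, 0.3, -0.4]
grip_width: -0.0002
grasp_force: 0.0
```

```bash
python3 - <<'E'
exec(open('u.py').read())
snap('wrist','w2')
E
```

```text
t 15.0333 p [0.5374 0.0945 0.098 ] q [ 0.138  0.11  -1.039 -0.419 -0.218  0.192] f [-1.   0.3 -0.4]
[[-0.643  0.151  0.751]
 [ 0.099  0.989 -0.114]
 [-0.759  0.001 -0.651]]
up*.16 [-0.121  0.    -0.104] fwd*.1 [-0.064  0.015  0.075] left*.1 [ 0.01   0.099 -0.011]
```

View pics/w2.png

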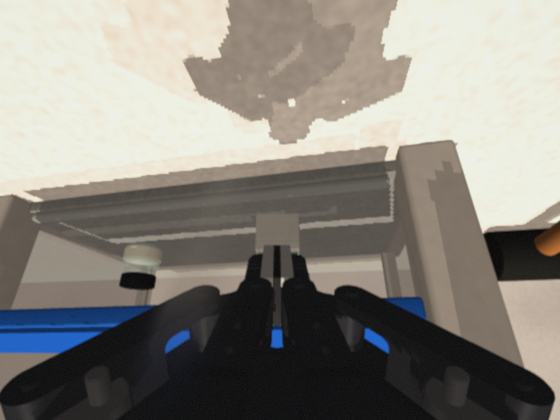

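Inverted image: lip's lower edge runs from (0,311) to its left end at (424,297); fingertips at (277,250) are below it. Check against the model.

```bash
python3 - <<'E' | tail -5
from m import *
w=wload('w2'); p=[.6113,.001,.0649,.1194,.2149]
print('lipL front low',proj(w,loc(p,'lipL')))
Rz=E=R.from_euler('z',p[2])
f=lambda l:np.array([p[0],p[1],0])+Rz.apply(l)
print('front low y=-.05',proj(w,f([-.048,-.05,.1194])),'back low L',proj(w,f([-.003,.17,.1194])),'front top L',proj(w,f([-.048,.17,.1314])))
print('tip in hood',Rz.inv().apply(w['state']['eef_pos']-[p[0],p[1],0]), 'lip dist', .1194)
E
```

```text
ptR [ 0.5547 -0.2002  0.2426] 0.0019
green@z [array([ 0.4236, -0.3326,  0.058 ]), array([ 0.4207, -0.3307,  0.058 ])]
lipL front low [424.28386995 305.29645308]
front low y=-.05 [ 61.49714698 314.2555515 ] back low L [408.41577715 314.08587659] front top L [429.41555511 330.89312771]
tip in hood [-0.06769567  0.09810985  0.0980202 ] lip dist 0.1194
```

>>> send_rows(offset=[[-0.028,0.007,0.033],[-0.028,0.007,0.033],[0,0,0]], spin=[0,0,0])

```text
time_s: 15.33
eef_pos: [0.5594, 0.0952, 0.1015]
ee_rot: [3.139, 0.867, 2.989]
force: [0.2, 0.8, -1.4]
grip_width: -0.0001
grasp_force: 0.6
```

>>> send_rows(offset=[[-0.015,0,-0.013],[-0.015,0,-0.013],[0,0,0]], spin=[0,0,0])

```text
time_s: 15.58
eef_pos: [0.5582, 0.0949, 0.1126]
ee_rot: [3.138, 0.868, 2.988]
force: [-2.1, 0.6, -0.3]
grip_width: 0.0002
grasp_force: 1.0
```

```bash
python3 u.py
```

```text
t 15.5833 p [0.5582 0.0949 0.1126] q [ 0.13   0.105 -0.982 -0.365 -0.212  0.186] f [-2.1  0.6 -0.3]
[[-0.639  0.15   0.755]
 [ 0.099  0.989 -0.113]
 [-0.763  0.002 -0.646]]
up*.16 [-0.122  0.    -0.103] fwd*.1 [-0.064  0.015  0.075] left*.1 [ 0.01   0.099 -0.011]
```

>>> send_rows(offset=[[-0.015,0,-0.013],[-0.024,0,-0.021],[-0.024,0,-0.021],[-0.024,0,-0.021],[-0.015,0,-0.013],[0,0,0]], spin=[0,0,0,0,0,0])

```text
time_s: 16.08
eef_pos: [0.5579, 0.0948, 0.1464]
ee_rot: [3.138, 0.869, 2.988]
force: [-1.5, 0.6, -0.7]
grip_width: -0.0
grasp_force: 0.4
```

```bash
python3 - <<'E'
exec(open('u.py').read())
snap('wrist','w3');snap('top','t3');snap('side','s3')
w=cv2.imread('pics/w3.png')
t=cv2.resize(cv2.imread('pics/t3.png')[200:260,195:375],None,fx=3.11,fy=3.11,interpolation=cv2.INTER_CUBIC)[:,:560]
cv2.imwrite('pics/c3.png',np.vstack([w,t])[:600])
E
```

```text
t 16.0833 p [0.5579 0.0948 0.1464] q [ 0.13   0.031 -0.924 -0.233 -0.212  0.186] f [-1.5  0.6 -0.7]
[[-0.638  0.15   0.755]
 [ 0.099  0.989 -0.113]
 [-0.763  0.002 -0.646]]
up*.16 [-0.122  0.    -0.103] fwd*.1 [-0.064  0.015  0.075] left*.1 [ 0.01   0.099 -0.011]
```

View pics/c3.png

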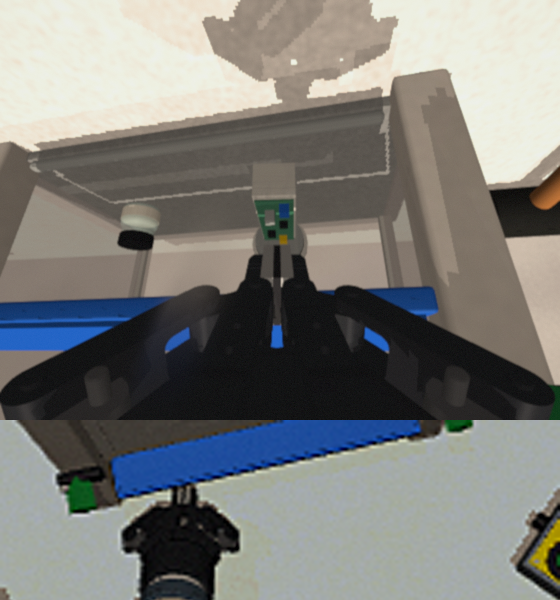

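The lip is rising with the fingers: lower edge from (0,303) to (437,289), and the left pointer is coming into view at (545,400). Solve for the lip height.

```bash
cat > z.py <<'E'
import sys
from m import *
def lipz(w,obs):
    p=[.6113,.001,.0649,0,.2149]; Rz=R.from_euler('z',p[2]); o=np.array([p[0],p[1],0])
    n=Rz.apply([1,0,0]); out=[]
    for q in obs:   # ray with vertical plane of lip front
        e,r=ray(w,*q); t=np.dot(o-.048*n-e,n)/np.dot(r,n); out.append((Rz.inv().apply(e+t*r-o)).round(4))
    return out
if __name__=='__main__':
    for f in('w2','w3'):
        w=wload(f); g=w['pixels'].astype(int); blue=(g[...,2]>90)&(g[...,2]-g[...,0]>60)
        obs=[(u,np.argmax(blue[230:,u])+229.5) for u in(20,60,120,385,410)]; print(f,obs,lipz(w,obs))
E
python3 z.py | tail -2
```

```text
w2 [(20, np.float64(310.5)), (60, np.float64(309.5)), (120, np.float64(307.5)), (385, np.float64(339.5)), (410, np.float64(298.5))] [array([-0.048 , -0.0849,  0.1163]), array([-0.048 , -0.0523,  0.1164]), array([-0.048 , -0.0072,  0.1162]), array([-0.048 ,  0.1487,  0.1352]), array([-0.048 ,  0.1638,  0.1159])]
w3 [(20, np.float64(303.5)), (60, np.float64(301.5)), (120, np.float64(299.5)), (385, np.float64(289.5)), (410, np.float64(288.5))] [array([-0.048 , -0.0616,  0.1633]), array([-0.048 , -0.0328,  0.163 ]), array([-0.048 ,  0.0073,  0.163 ]), array([-0.048 ,  0.1486,  0.1627]), array([-0.048 ,  0.1596,  0.1626])]
```

>>> send_rows(offset=[[-0.015,0,-0.013],[-0.024,0,-0.021],[-0.024,0,-0.021],[-0.024,0,-0.021],[-0.024,0,-0.021],[-0.015,0,-0.013],[-0.008,0,-0.006],[0,0,0]], spin=[0,0,0,0,0,0,0,0])

```text
time_s: 16.9
eef_pos: [0.557, 0.0947, 0.1891]
ee_rot: [3.139, 0.866, 2.989]
force: [-2.4, -0.9, -0.0]
grip_width: -0.0001
grasp_force: 0.9
```

```bash
python3 - <<'E' | tail -8
exec(open('u.py').read())
snap('wrist','w4')
from z import *
w=wload('w4'); g=w['pixels'].astype(int); blue=(g[...,2]>90)&(g[...,2]-g[...,0]>60)
obs=[(u,np.argmax(blue[200:,u])+199.5) for u in(20,60,120,385,410)]; print(lipz(w,obs))
print('ptL proj',proj(w,loc([.6113,.001,.0649,0,.2149],'ptL')))
E
```

```text
red [ 0.4574 -0.3631  0.0952] 0.0016
lipL [0.5511 0.1668 0.1301] 0.0011
lipR [ 0.5735 -0.1719  0.122 ] 0.0015
ptL [0.5322 0.199  0.2254] 0.0027
ptR [ 0.5547 -0.2002  0.2426] 0.0019
green@z [array([ 0.4236, -0.3326,  0.058 ]), array([ 0.4207, -0.3307,  0.058 ])]
[array([-0.048 , -0.0633,  0.2047]), array([-0.048, -0.034,  0.205]), array([-0.048 ,  0.0063,  0.2045]), array([-0.048 ,  0.1488,  0.2043]), array([-0.048 ,  0.1599,  0.2043])]
ptL proj [546.81833801 304.00319704]
```

View pics/w4.png

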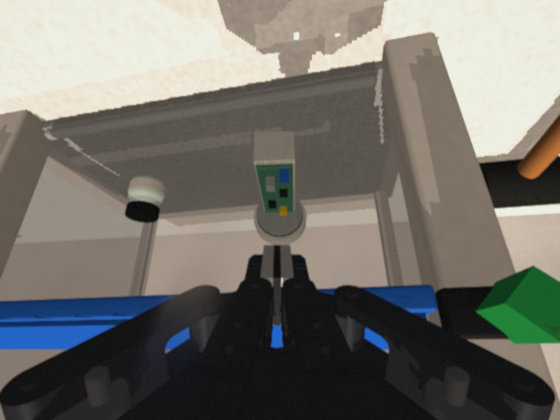

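Pointer visible at right: corners (533,266), (478,308), (507,342). I'll match them to model corners.

```bash
python3 - <<'E' | tail -9
from z import *
w=wload('w4'); Rz=R.from_euler('z',.0649)
for x in(-.062,-.03):
  for n,dy,dz in(('in',-.014,0),('top',0,.014),('bot',0,-.014),('out',.014,0)):
    print(x,n,proj(w,np.array([.6113,.001,0])+Rz.apply([x,.204+dy,.2149+dz])).round(0))
E
```

```text
green@z [array([ 0.4236, -0.3326,  0.058 ]), array([ 0.4207, -0.3307,  0.058 ])]
-0.062 in [505. 305.]
-0.062 top [562. 345.]
-0.062 bot [533. 267.]
-0.062 out [591. 303.]
-0.03 in [474. 313.]
-0.03 top [517. 345.]
-0.03 bot [497. 282.]
-0.03 out [541. 312.]
```

Predicted bottom corner (533,267) agrees with observed (533,266), so the pointers are at z≈0.2147 and the lip at 0.2045. 10 mm more.

>>> send_rows(offset=[[-0.012,0,-0.01],[-0.012,0,-0.01],[-0.008,0,-0.007],[0,0,0],[0,0,0],[0,0,0],[0,0,0]], spin=[0,0,0,0,0,0,0])

```text
time_s: 17.53
eef_pos: [0.5574, 0.0947, 0.1996]
ee_rot: [3.139, 0.867, 2.988]
force: [-1.1, -0.5, -0.3]
grip_width: -0.0
grasp_force: 0.7
```

```bash
python3 - <<'E' | tail -7
exec(open('u.py').read())
snap('wrist','w5')
from z import *
w=wload('w5'); g=w['pixels'].astype(int); blue=(g[...,2]>90)&(g[...,2]-g[...,0]>60)
obs=[(u,np.argmax(blue[200:,u])+199.5) for u in(20,60,120,385,410)]; print(w['state']['eef_pos'],lipz(w,obs))
E
```

```text
red [ 0.4574 -0.3631  0.0952] 0.0016
lipL [0.5511 0.1668 0.1301] 0.0011
lipR [ 0.5735 -0.1719  0.122 ] 0.0015
ptL [0.5322 0.199  0.2254] 0.0027
ptR [ 0.5547 -0.2002  0.2426] 0.0019
green@z [array([ 0.4236, -0.3326,  0.058 ]), array([ 0.4207, -0.3307,  0.058 ])]
[0.55740164 0.09471096 0.19962307] [array([-0.048 , -0.0626,  0.2159]), array([-0.048 , -0.0336,  0.2155]), array([-0.048 ,  0.0067,  0.2156]), array([-0.048 ,  0.1487,  0.2153]), array([-0.048 ,  0.1597,  0.2153])]
```

>>> send_rows(offset=[[0.02,0,0.017],[0.03,0,0.026],[0.064,-0.015,-0.075],[0.064,-0.015,-0.075],[0.064,-0.015,-0.075],[0.064,-0.015,-0.075],[0,0,0],[0,0,0]], spin=[0,0,0,0,0,0,0,0])

```text
time_s: 18.25
eef_pos: [0.4572, 0.0949, 0.1831]
ee_rot: [3.138, 0.868, 2.989]
force: [0.5, -0.8, 0.1]
grip_width: 0.0001
grasp_force: 0.0
```

```bash
python3 - <<'E' | tail -3
from z import *
snap('wrist','w6')
w=wload('w6'); g=w['pixels'].astype(int); blue=(g[...,2]>90)&(g[...,2]-g[...,0]>60)
obs=[(u,np.argmax(blue[200:,u])+199.5) for u in(20,60,120,385,410)]; print(obs,lipz(w,obs))
print(w['state']['eef_pos'],'bot L/R',[proj(w,np.array([.6113,.001,0])+R.from_euler('z',.0649).apply([-.062,y,.2009])) for y in(.204,-.204)])
E
```

```text
green@z [array([ 0.4236, -0.3326,  0.058 ]), array([ 0.4207, -0.3307,  0.058 ])]
[(20, np.float64(340.5)), (60, np.float64(337.5)), (120, np.float64(199.5)), (385, np.float64(340.5)), (410, np.float64(199.5))] [array([-0.048 , -0.1684,  0.2188]), array([-0.048 , -0.1237,  0.2164]), array([-0.048 , -0.0952,  0.0768]), array([-0.048 ,  0.1629,  0.2199]), array([-0.048 ,  0.1999,  0.1084])]
[0.4572302  0.09494955 0.18314987] bot L/R [array([445.29716636, 309.9116535 ]), array([-17.65572187, 320.02226457])]
```

View pics/w6.png

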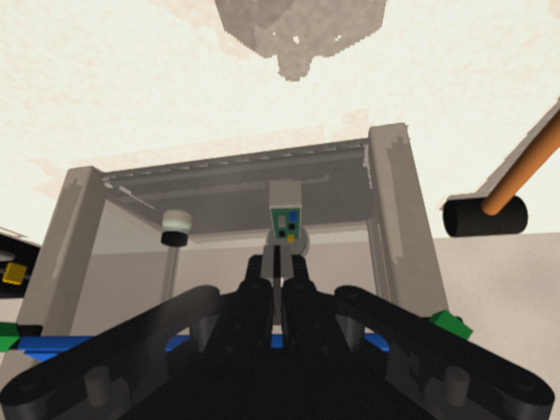

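The lip stayed put (edge at v≈337, so z≈0.216), the left pointer corner at (441,310) matches the model, and the hand is 100 mm clear.

```bash
python3 -c "
from station import *
print(finish_job())"
```

```text
the job is handed in; nothing more can be done
None
```

I pressed the green button fully down, pushed the sash up from under its lip to about 1–2 mm above pointer level (measured from the wrist camera), drew the hand 100 mm clear and handed the job in at about 18 s; no verdict came back.

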